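Turn the delivery-trolley wheel until its valve is at the top

TASK

A delivery-trolley wheel is mounted on a leaning stand: with the closed fingertips, gently push its spokes, one after another (take the fingers out between pushes), to turn the wheel until the valve stem with the yellow cap is at the very top, in line with the yellow pointer of the stand, then take the hand away. Push on the spokes only, never on the tyre or the valve stem; do not pinch anything, and leave the bottles, tools and other things where they are.

Things in the scene. Friction and masses are not known exactly. Their poses are not given: they have to be found in the camera images.
- stand: Blue stand, fixed. Origin on the table straight below the wheel's centre; x level, pointing uphill (to where the wheel is highest), z up. The wheel's plane rises at 35 degrees from level: up the wheel is (cos35,0,sin35), its front face looks along (-sin35,0,cos35) in this frame. Base plate x -240 to 170, y +-150, 12 mm thick. A 22 mm axle and four legs hold the hub from behind.
- pointer (a point): Tip of the stand's yellow pointer, a 12 mm rod that comes over the tyre at the top; 165 mm from the wheel's centre, straight up the wheel, and 34 mm in front of the wheel's mid-plane.
- hub (a point): Centre of the wheel, on its axle and in its mid-plane, 170 mm above the table. The hub is steel, 44 mm in diameter, 14 mm proud of the mid-plane in front. Behind the spokes it is open down to the base plate but for the axle and legs.
- wheel (a joint): Wheel angle: 0 (or whole turns, 6.283) with the valve at the very top; grows anticlockwise seen from the front (right-handed about the face direction). Turns both ways without stops, starts with the valve in the lower half; bearing drag (0.12 Nm plus 0.15 Nm per rad/s; 2 to 4 N at mid-spoke) holds it wherever it is left.
- valve_mid (a point): Middle of the valve stem, where brass stem meets the yellow cap, 87 mm from the wheel's centre in its mid-plane. The stem lies along a radius inside the rim, from 74 to 100 mm from the centre, 12 mm thick at the cap, half-way between two spokes.
- spokes: The five straight red spokes, 14 x 14 mm bars in the wheel's mid-plane, 72 degrees apart, free from 22 to 98 mm from the centre. Origin at the wheel's centre, z along the face direction, x through the valve; the spokes lie at 36, 108, 180, 252 and 324 degrees from x.
- tyre: Black tyre, 310 mm outside diameter, 50 mm thick (round section, 25 mm proud of the mid-plane), with a white 16 mm thick rim inside whose opening is 196 mm across. Origin at the wheel's centre. Not to be pushed.
- valve: The valve stem; turns with the wheel, origin at the wheel's centre, x axis along the stem outwards. Not to be pushed.
- bottle_green: Full green glass bottle, 74 mm diameter, 280 mm tall, upright on the table; origin at its foot. Leave alone.
- bottle_amber: Full amber glass bottle, 74 mm diameter, 280 mm tall; origin at its foot. Leave alone.
- bottle_blue: Full blue bottle with a red cap, 74 mm diameter, 280 mm tall; origin at its foot. Leave alone.
- tin: Jar of patches, 70 mm diameter, 70 mm tall; origin at its foot. Leave alone.
- screwdriver: Screwdriver lying on the table; origin under its middle. Leave alone.
- lever: Orange plastic tyre lever, 125 x 22 x 11 mm, lying on the front of the stand's base plate; origin under its middle. Leave alone.
- gauge: Round black pressure gauge, 48 mm diameter, 24 mm tall, with a brass spout, lying on the front of the stand's base plate; origin under its middle. Leave alone.

How it is judged:
On the way, in this order (a step that is already met when the one before it is completed fails the run):
1. the fingers push on a spoke while the valve is in the lower half (contact force between the fingers and spokes above 0.3 N and x of valve_mid in the frame of stand below 0 m), for 0.02 s.
2. the wheel has turned on (valve 30 mm or more from where it started), is not yet at the top, and the fingers are off the spokes (contact force between the fingers and spokes below 0.05 N and distance of valve_mid from where it was at the start of the episode above 0.03 m and not (y of valve_mid in the frame of stand between -0.01 and 0.01 m and x of valve_mid in the frame of stand above 0.04 m)), for 0.3 s.
3. the fingers push on a spoke again, with the valve not yet at the top (contact force between the fingers and spokes above 0.3 N and not (y of valve_mid in the frame of stand between -0.01 and 0.01 m and x of valve_mid in the frame of stand above 0.04 m)), for 0.02 s.
At the end, for the whole second after the job is handed in: The middle of the valve stem is within 10 mm (about 6.5 degrees) either side of straight up from the hub, on the upper side, the wheel at rest, and the seven loose things each within 30 mm of where they began (y of valve_mid in the frame of stand between -0.01 and 0.01 m and x of valve_mid in the frame of stand above 0.04 m and velocity of joint wheel between -0.05 and 0.05 rad/s and distance of each of bottle_green, bottle_amber, bottle_blue, tin, screwdriver, lever, gauge from where it was at the start of the episode below 0.03 m); the robot touches nothing.
It fails at once if the robot pushes on the tyre (over 3 N) (contact force between any of the fingers, the arm and tyre above 3 N).
It fails at once if the robot pushes on the valve stem (over 3 N) (contact force between any of the fingers, the arm and valve above 3 N).
It fails at once if a spoke is pinched or shoved hard (over 30 N) (contact force between any of the fingers, the arm and spokes above 30 N).
It fails at once if a bottle, tool or other loose thing is lifted, knocked or moved over 30 mm (distance of any of bottle_green, bottle_amber, bottle_blue, tin, screwdriver, lever, gauge from where it was at the start of the episode above 0.03 m).
It also fails if it takes over 62 s, if anything falls off the work surface, if the arm or the gripper's body presses on something with over 40 N, if the wrist force passes 120 N, or if a joint passes its speed limit or range.

ROBOT

A 7-joint arm with a two-finger parallel gripper is mounted at the origin on the work surface. World frame = base frame: x ahead of the robot, y to its left, z up, the work surface at z = 0. Lengths are in m, angles in rad, forces in N, time in s.
With the tool pointing down it reaches from about 0.4 to 0.85 m from the base axis. Payload 10.4 kg.
Tool frame: the origin (TCP) lies at the very end of the fingers, on their centre line; the grasp point (between the pads) lies 19 mm behind it; z points along the fingers, y is the line along which they close (so a half turn about z gives the same grasp; the last joint's range is limited). The gripper opens to 87 mm and grips with 3 to 60 N. Pads are 19 mm wide; open, the fingers measure 117 mm over their backs; the gripper's body (75 mm by 190 mm) begins 51 mm behind the grasp point.
Start: joints at [1.193, 0.332, -0.065, 1.46, 0.022, 1.35, -0.088], TCP at [0.217, -0.586, 0.223] pointing down, gripper open.
Joint ranges: [-2.6, 2.6], [-0.5, 2.12], [-1.47, 1.34], [0.16, 2.42], [-1.27, 4.41], [0.06, 2.06], [-2.6, 2.6]. Speed limits (rad/s): [2.22, 2.22, 2.79, 2.79, 3.14, 3.14, 3.14].

INTERFACE

Orientations are given as a unit quaternion [w, x, y, z].
In Python, from workcell import ctrl gives the robot as it stands.
- The arm moves only by the shell command python3 -m handwheel 'ROWS' [OPENING] [FORCE]. ROWS is JSON, one flat list of numbers, 4 for each row, row after row: the shift along the tool's x, y, z in units of 0.025 m (1.0 is 0.025 m), then the turn about the tool's z in units of 4 degrees (1.0 is 4 degrees). In form: [tx, ty, tz, spin, tx, ty, tz, spin, ...]. A call has 1 to 12 rows; each row shifts and turns the commanded pose from where the row before left it, along the tool's axes as they then stand; what a row does not reach is not made up. A row lasts 1/10 s, in which the tool goes at most 50 mm and 8.59 degrees, less where a joint would pass 70% of its speed; a pose out of reach is approached as far as the arm can. A call with a number of a shift or a turn outside -1 to 1 is refused whole. A call with a gripper value outside its range is refused whole. OPENING is the closure, from 0 (fully open) to 1 (shut), set as the call begins (- or left out, the last holds). The fingers move at their own pace and stop on an object; FORCE is the grip in N (left out, the last holds). Time passes only in rows, so rows that do not move let the fingers close. It gives the time, the measured TCP pose, the force, the opening and the grip force at its end, in the units of the state.
- ctrl.get_obs(): the state, without advancing time (a new reading comes with each control period).
- ctrl.snapshot(name): name is "side" or "top" or "wrist"; returns a dict with "frame" (400x640x3 uint8, red, green, blue), "camera_matrix" (3x3 intrinsics, pixels), "R" (3x3) and "t" (3): a world point X has camera coordinates R X + t; the wrist camera has in their place "hand_eye" (4x4, takes a point from camera to tool coordinates, whose origin is the TCP and whose axes are the flange's). Camera axes: x right, y down, z forward; pixel columns grow to the right and rows downward; lengths in m; the calibration is good to about 2 mm. The wrist camera is an equidistant fisheye: a pixel r from the principal point sees the ray r / f radians off the axis. A picture is of the moment at which its call begins: read the wrist's pose just before it. There is no depth.
- ctrl.close_job(): hands the job in; it is judged then, once.
Trained networks look in the newest picture that a camera, given by its name, has taken for a name from the list of things; names that differ only in an ending like _2 or _b are one class to them, and where a whole thing is asked for, a point or a joint stands for the part that bears it (a point fixed in the world has none). Each returns a list of dicts, best first, with "p" (0 to 1); they miss things now and then, are a little off and sometimes report something else, mostly with a low value. They report only what shows in the picture. A call takes as long as a camera call.
- ctrl.masks_of(camera, thing): "region" (400x640 bool, what is visible of it).
- ctrl.pinpoint(camera, thing): "centre" ([x, y, z] in m, in the coordinates of the camera as it stood for that picture, good to about 4 mm: a listed point, or the origin of a listed thing).
The state is a dict: "time": time; "qpos": joint angles; "dq": joint speeds; "joint_torque": joint torques, N m; "ee_pos": TCP position; "tool_rot": TCP orientation; "force": force on the tool from outside, world axes, zero at the start; "moment": the same for the moment, N m; "width": finger opening in m; "gripper_force": force on a finger pad.
Only numpy, scipy, OpenCV 4.12 (cv2) and the standard library are available. Lean on these libraries where they do the work, as an engineer would, in place of code of your own. Each camera call takes 0.05 s, during which the arm holds its last target. There are 200 camera calls.

## Working session

There is one attempt and no reset: what is moved stays moved. The work goes in short steps, Python scripts to look and compute and a shell command to move; the robot and the scene stay as the last step left them, time stands still between calls to the robot, and variables do not carry over. Pictures are saved under pics/ and viewed, at most 10 in all, crops included, and the job is handed in when it is done.

```bash
mkdir -p pics; ls
cat > h.py <<'E'
import numpy as np, cv2
from workcell import ctrl
from scipy.spatial.transform import Rotation as Ro
def q2R(q): return Ro.from_quat([q[1],q[2],q[3],q[0]]).as_matrix()
def shot(c,save=None):
    o=ctrl.get_obs(); s=ctrl.snapshot(c); s['obs']=o
    if save: cv2.imwrite(f'pics/{save}.png',np.array(s['frame'])[:,:,::-1])
    return s
def toW(s,p):
    p=np.array(p)
    if 'hand_eye' in s:
        T=np.array(s['hand_eye']); p=T[:3,:3]@p+T[:3,3]
        return q2R(s['obs']['tool_rot'])@p+np.array(s['obs']['ee_pos'])
    return np.array(s['R']).T@(p-np.array(s['t']))
def find(s,c,n):
    return [(round(r['p'],2),toW(s,r['centre']).round(4).tolist()) for r in ctrl.pinpoint(c,n)[:2]]
E
python3 - <<'E'
from h import *
o=ctrl.get_obs(); print({k:np.round(v,3).tolist() for k,v in o.items()})
print(q2R(o['tool_rot']).round(3).tolist())
for c in ['side','top','wrist']:
    s=shot(c,c+'0')
    if c=='wrist': continue
    for n in ['stand','pointer','hub','valve_mid','valve','wheel','spokes','tyre','bottle_green','bottle_amber','bottle_blue','tin','screwdriver','lever','gauge']:
        print(c,n,find(s,c,n))
print(ctrl.get_obs()['time'])
E
```

```text
pics
{'time': 0.0, 'qpos': [1.193, 0.333, -0.065, 1.461, 0.022, 1.35, -0.088], 'dq': [0.0, 0.001, 0.001, -0.001, -0.0, -0.002, 0.0], 'joint_torque': [0.0, -62.326, 0.025, -38.99, -0.061, 0.04, 0.0], 'ee_pos': [0.217, -0.586, 0.222], 'tool_rot': [-0.001, 0.984, 0.176, -0.0], 'force': [0.509, -0.031, -0.089], 'moment': [0.033, 0.014, 0.027], 'gripper_force': 0.0, 'width': 0.087}
[[0.938, 0.347, -0.001], [0.347, -0.938, 0.001], [-0.0, -0.001, -1.0]]
side stand [(0.88, [0.5041, 0.0236, 0.0023])]
side pointer [(0.63, [0.3934, -0.0016, 0.2896])]
side hub [(0.79, [0.507, 0.0244, 0.1694]), (0.64, [0.5349, -0.3989, -0.0014])]
side valve_mid []
side valve []Traceback (most recent call last):
  File "<stdin>", line 8, in <module>
  File "h.py", line 16, in find
    return [(round(r['p'],2),toW(s,r['centre']).round(4).tolist()) for r in ctrl.pinpoint(c,n)[:2]]
                                                                            ~~~~~~~~~~~~~^^^^^
ValueError: it knows: bottle_amber, bottle_blue, bottle_green, gauge, hub, lever, pointer, screwdriver, spokes, stand, tin, tyre, valve, valve_mid
```

Run:
```python
from h import *
for c in ['top','side']:
    s=shot(c,c+'0')
    for n in ['stand','pointer','hub','valve_mid','valve','spokes','bottle_green','bottle_amber','bottle_blue','tin','screwdriver','lever','gauge']:
        print(c,n,find(s,c,n))
print(ctrl.get_obs()['time'])
```

```text
top stand [(0.72, [0.385, -0.0053, 0.2921]), (0.6, [0.4979, 0.0241, -0.0022])]
top pointer []
top hub [(0.76, [0.5009, 0.0218, 0.1724])]
top valve_mid [(0.59, [0.5632, 0.0655, 0.1209])]
top valve [(0.39, [0.6813, 0.1371, 0.0157])]
top spokes [(0.69, [0.6847, 0.1343, 0.0139]), (0.63, [0.5, 0.0243, 0.1745])]
top bottle_green [(0.55, [0.5336, -0.3967, -0.0018])]
top bottle_amber [(0.71, [0.4049, -0.3936, 0.0022])]
top bottle_blue [(0.83, [0.6445, -0.4106, 0.0067])]
top tin [(0.56, [0.6601, 0.4171, -0.0005])]
top screwdriver []
top lever []
top gauge [(0.68, [0.685, 0.1402, 0.0148])]
side stand [(0.59, [0.5037, 0.0228, 0.0034]), (0.25, [0.5114, 0.443, 0.0008])]
side pointer [(0.82, [0.3938, -0.0022, 0.2915])]
side hub [(0.75, [0.5, 0.0251, 0.1694])]
side valve_mid [(0.54, [0.6418, -0.4053, 0.0033])]
side valve []
side spokes [(0.66, [0.5021, 0.0265, 0.1704])]
side bottle_green [(0.88, [0.5344, -0.4008, 0.0005])]
side bottle_amber [(0.8, [0.406, -0.3922, 0.0001])]
side bottle_blue [(0.56, [0.5, 0.0226, 0.1702])]
side tin [(0.52, [0.661, 0.4138, 0.0005])]
side screwdriver [(0.48, [0.5106, 0.4427, 0.0019])]
side lever [(0.67, [0.7208, 0.0139, 0.0128])]
side gauge [(0.52, [0.6848, 0.1386, 0.0103])]
1.7
```

View pics/side0.png

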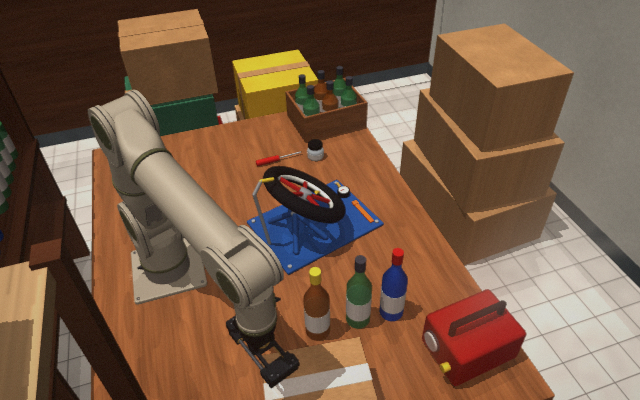

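```bash
sleep 3
```

```text
(no output)
```

View pics/top0.png

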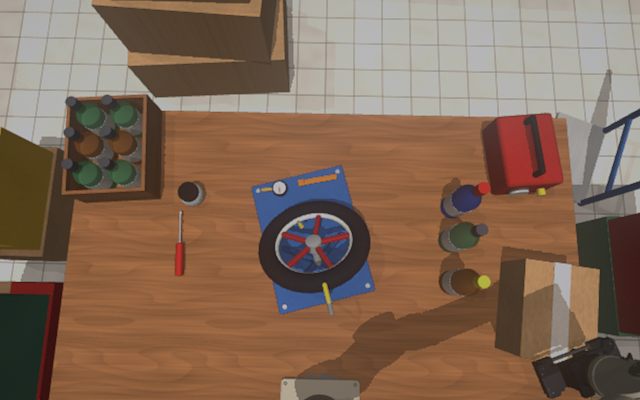

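The side view has the stand at about (305,215), with the bottles in front of it. In the top view the wheel's hub is at (314,241), the valve at about (301,225) and the pointer at (327,297), so uphill is toward the robot. The three hub measurements agree with the stated 170 mm height.

```bash
cat >> h.py <<'E'
HUB=np.array([.5015,.0240,.170]); PH=np.radians(-166.4)
def ax():
    uh=np.array([np.cos(PH),np.sin(PH),0]); vh=np.array([-uh[1],uh[0],0]); return uh,vh
C,S=np.cos(np.radians(35)),np.sin(np.radians(35))
def tgt(u,v,dz):
    uh,vh=ax(); return HUB+u*C*uh+v*vh+np.array([0,0,u*S+dz])
def uvd(p):
    uh,vh=ax(); d=np.array(p)-HUB; u=d@uh/C; return np.array([u,d@vh,d[2]-u*S])
def go(T):
    o=ctrl.get_obs(); R=q2R(o['tool_rot'])
    print('units',(R.T@(T-np.array(o['ee_pos']))/.025).round(2), 'now uvd mm',(uvd(o['ee_pos'])*1e3).round(1),'t',o['time'])
def wang(p): # angle of wheel-plane point
    d=np.array(p)-HUB; uh,vh=ax(); n=-S*uh+np.array([0,0,C]); uw=C*uh+np.array([0,0,S])
    return np.degrees(np.arctan2(d@vh,d@uw)).round(1),(np.array([d@uw,d@vh,d@n])*1e3).round(1)
E
python3 -m handwheel '[0,0,-1,0.4,0,0,-1,0.4,0,0,-1,0.4,0,0,-1,0.4,0,0,-1,0,0,0,-1,0,0,0,0,0]' 1 5
python3 - <<'E'
from h import *
print(wang([0.5632, 0.0655, 0.1209]))
go(tgt(-.046,.05,.2)); print(tgt(-.046,.05,.2))
E
```

```text
time: 2.4
ee_pos: [0.2175, -0.5869, 0.3764]
tool_rot: [0.003, 0.993, 0.121, 0.001]
force: [-1.0, -0.5, -0.1]
width: 0.039
gripper_force: 0.0
(np.float64(-163.2), array([-85.3, -25.8,  -0.2]))
units [ 18.4  -18.98   1.22] now uvd mm [512.4 527.  -87.4] t 2.4
[ 0.54988156 -0.01573766  0.34361548]
```

```bash
python3 -m handwheel '[0.9,-1,0,0,0.9,-1,0,0,0.9,-1,0,0,0.9,-1,0,0,0.9,-1,0,0,0.9,-1,0,0,0.9,-1,0,0,0.9,-1,0,0,0.9,-1,0,0,0.9,-1,0,0,0.9,-1,0,0,0.9,-1,0,0]'
python3 - <<'E'
from h import *
go(tgt(-.046,.05,.2))
E
```

```text
time: 3.6
ee_pos: [0.4073, -0.2286, 0.3721]
tool_rot: [0.0, 0.993, 0.121, -0.0]
force: [-0.2, -0.8, -0.5]
width: 0.0007
gripper_force: 0.0
units [ 7.58 -6.89  1.14] now uvd mm [184.3 223.3  96.4] t 3.6
```

```bash
python3 -m handwheel '[1,-0.8,0,0,1,-0.8,0,0,1,-0.8,0,0,1,-0.8,0,0,1,-0.9,0.2,0,1,-0.9,0.2,0,1,-1,0.3,0,0.6,-0.9,0.4,0,0,0,0,0,0,0,0,0]'
python3 - <<'E'
from h import *
s=shot('wrist','w1')
for n in ['hub','valve_mid','spokes','pointer']: 
    f=find(s,'wrist',n); print(n,f,[wang(x[1]) for x in f])
s=shot('top','t1')
for n in ['hub','valve_mid','spokes']: 
    f=find(s,'top',n); print(n,f,[wang(x[1]) for x in f])
go(tgt(-.046,.05,-.005)); print(q2R(s['obs']['tool_rot']).round(3).tolist())
E
```

```text
time: 4.6
ee_pos: [0.5497, -0.0166, 0.3444]
tool_rot: [-0.0, 0.993, 0.122, -0.001]
force: [-0.8, -0.9, -0.1]
width: 0.0002
gripper_force: 0.0
hub [(0.58, [0.4982, 0.0246, 0.1708]), (0.22, [0.5366, -0.3983, 0.0014])] [(np.float64(-24.6), array([ 3. , -1.4, -1.1])), (np.float64(95.9), array([ -43.3,  418.7, -175.5]))]
valve_mid [(0.6, [0.5561, 0.0646, 0.1213])] [(np.float64(-161.4), array([-79.2, -26.6,  -4. ]))]
spokes [(0.38, [0.4038, -0.3982, 0.0017])] [(np.float64(80.8), array([  62.6,  387.4, -249.3]))]
pointer [] []
hub [(0.86, [0.5019, 0.0229, 0.1741])] [(np.float64(27.4), array([2.2, 1.2, 3.4]))]
valve_mid [(0.72, [0.4048, -0.3957, 0.0002])] [(np.float64(81.1), array([  60.4,  385.2, -249.6]))]
spokes [(0.74, [0.5004, 0.0257, 0.1758])] [(np.float64(-26.3), array([ 3.9, -1.9,  4.4]))]
units [ 0.01 -0.06  8.26] now uvd mm [-45.6  51.4 201.3] t 5.05
[[0.971, 0.239, 0.001], [0.239, -0.971, -0.001], [0.0, 0.001, -1.0]]
```

```bash
sleep 2
```

```text
(no output)
```

View pics/w1.png

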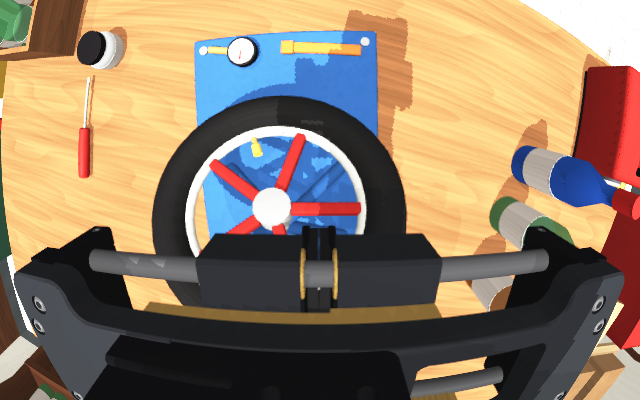

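The picture shows the hub at (272,207). The spokes run right to (360,208), up-right to (298,137) and up-left to (213,163), with the valve at (257,147). I'll project my model onto this picture before inserting.

```bash
cat >> h.py <<'E'
def proj(s,X):
    T=np.array(s['hand_eye']); p=q2R(s['obs']['tool_rot']).T@(np.array(X)-np.array(s['obs']['ee_pos'])); p=T[:3,:3].T@(p-T[:3,3])
    K=np.array(s['camera_matrix']); th=np.arctan2(np.hypot(p[0],p[1]),p[2]); d=p[:2]/np.hypot(p[0],p[1])*th
    return (K[0,0]*d[0]+K[0,2],K[1,1]*d[1]+K[1,2])
def pol(r,a,dn=0):
    a=np.radians(a); return tgt(r*np.cos(a),r*np.sin(a),0)
E
python3 - <<'E'
from h import *
s=shot('wrist')
im=np.array(s['frame'])[:,:,::-1].copy()
def dot(X,c): x,y=proj(s,X); cv2.circle(im,(int(round(x)),int(round(y))),2,c,-1)
for k in [36,108,180,252,324]:
    for r in (.03,.06,.095): dot(pol(r,-163+k),(0,255,0))
dot(pol(.087,-163),(255,0,255))
for u in (-1,1):
    for v in (-1,1): dot(tgt(-.046+u*.0116,.05+v*.015,0),(255,255,0))
cv2.imwrite('pics/w2.png',cv2.resize(im[80:300,140:420],None,fx=2.5,fy=2.5))
E
```

```text
(no output)
```

View pics/w2.png

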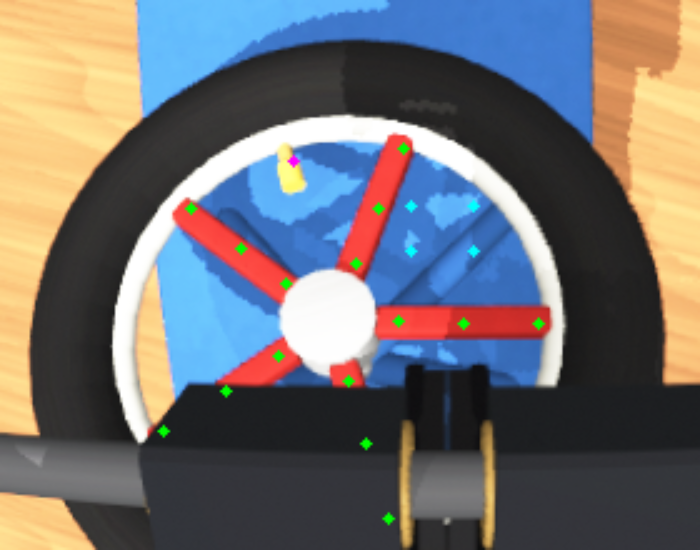

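Model and picture match to about 2 mm, and the insertion box sits free in the gap. Descending.

```bash
python3 -m handwheel '[0,0,1,0,0,-0.05,1,0,0,0,1,0,0,0,1,0,0,0,1,0,0,0,1,0,0,0,0.8,0,0,0,0.6,0,0,0,0.5,0,0,0,0.4,0,0,0,0,0,0,0,0,0]'
python3 - <<'E'
from h import *
go(tgt(-.046,.05,-.008))
E
```

```text
time: 6.3
ee_pos: [0.5499, -0.0155, 0.138]
tool_rot: [0.0, 0.993, 0.121, 0.0]
force: [0.2, 0.4, 1.1]
width: 0.0005
gripper_force: 0.0
units [-0.    0.01  0.1 ] now uvd mm [-46.1  49.7  -5.5] t 6.3
```

```bash
python3 -m handwheel '[0,-0.15,0,0,0,-0.2,0,0,0,-0.2,0,0,0,-0.2,0,0,0,-0.2,0,0,0,-0.2,0,0,0,-0.2,0,0,0,-0.2,0,0,0,-0.2,0,0,0,-0.2,0,0,0,-0.2,0,0,0,-0.2,0,0]'
python3 - <<'E'
from h import *
go(tgt(-.046,-.045,-.008))
E
```

```text
time: 7.5
ee_pos: [0.5362, 0.0387, 0.1378]
tool_rot: [0.002, 0.993, 0.12, 0.0]
force: [2.2, -9.4, 1.2]
width: 0.0006
gripper_force: 4.1
units [ 0.03 -1.56  0.08] now uvd mm [-45.3  -6.1  -6.2] t 7.5
```

```bash
python3 -m handwheel '[0,-0.2,0,0,0,-0.2,0,0,0,-0.2,0,0,0,-0.2,0,0,0,-0.2,0,0,0,-0.2,0,0,0,-0.2,0,0,0,-0.1,0,0,0,0,0,0,0,0.3,0,0,0,0.3,0,0,0,0,0,0]'
python3 - <<'E'
from h import *
s=shot('wrist','w3')
f=find(s,'wrist','valve_mid'); print(f,[wang(x[1]) for x in f])
s=shot('top','t3')
f=find(s,'top','valve_mid'); print(f,[wang(x[1]) for x in f])
go(tgt(-.046,-.045,-.008))
E
```

```text
time: 8.7
ee_pos: [0.5299, 0.0616, 0.1371]
tool_rot: [0.0, 0.993, 0.12, -0.001]
force: [0.1, 0.0, -0.8]
width: 0.0004
gripper_force: 0.0
[] []
[] []
units [ 0.04 -0.53  0.07] now uvd mm [-44.9 -31.7  -6.8] t 8.9
```

Off the spoke. Lift out and look.

```bash
python3 -m handwheel '[0,0,-0.6,0,0,0,-1,0,0,0,-1,0,0,0,-1,0,0,0.8,-1,0,0,1,-0.6,0,0,1,0,0,0,0.4,0,0,0,0,0,0,0,0,0,0]'
python3 - <<'E'
from h import *
s=shot('wrist')
f=find(s,'wrist','valve_mid'); print(f,[wang(x[1]) for x in f])
cv2.imwrite('pics/w4.png',np.array(s['frame'])[60:320,100:500,::-1])
s=shot('top'); cv2.imwrite('pics/t4.png',cv2.resize(np.array(s['frame'])[180:320,240:390,::-1],None,fx=4,fy=4))
f=find(s,'top','valve_mid'); print(f,[wang(x[1]) for x in f])
go(tgt(-.046,.05,-.008))
E
```

```text
time: 9.9
ee_pos: [0.5489, -0.0129, 0.2676]
tool_rot: [-0.0, 0.993, 0.122, -0.0]
force: [0.1, 1.3, 0.5]
width: 0.0005
gripper_force: 0.0
[(0.76, [0.4621, 0.1011, 0.1807]), (0.48, [0.7166, 0.0113, 0.0152])] [(np.float64(-74.9), array([ 22.7, -84.2,  -2.8])), (np.float64(166.3), array([-257.6,   62.9,   -8.6]))]
[(0.38, [0.4646, 0.1033, 0.1788])] [(np.float64(-77.4), array([ 19.2, -85.8,  -2.7]))]
units [0.01 0.11 5.28] now uvd mm [-45.8  47.2 123.8] t 10.1
```

```bash
sleep 1
```

```text
(no output)
```

View pics/w4.png

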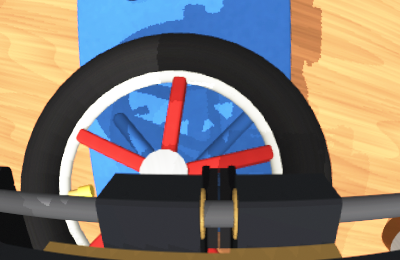

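Valve at about −76°, so the next spoke to push stands at 176°, matching the picture (spoke up at (178,80), next at (270,153)). Descend behind it and push.

```bash
python3 -m handwheel '[0,-0.1,1,0,0,-0.1,1,0,0,0,1,0,0,0,0.8,0,0,0,0.7,0,0,0,0.5,0,0,0,0.3,0,0,0,0,0,0,0,0,0]'
python3 - <<'E'
from h import *
go(tgt(-.046,-.028,-.008))
E
```

```text
time: 11.0
ee_pos: [0.5485, -0.0093, 0.1357]
tool_rot: [0.0, 0.993, 0.121, 0.0]
force: [0.3, 0.5, 1.4]
width: 0.0004
gripper_force: 0.0
units [ 0.01 -2.86  0.  ] now uvd mm [-46.2  43.4  -7.8] t 11.0
```

```bash
python3 -m handwheel '[0,-0.2,0,0,0,-0.2,0,0,0,-0.2,0,0,0,-0.2,0,0,0,-0.2,0,0,0,-0.2,0,0,0,-0.2,0,0,0,-0.2,0,0,0,-0.2,0,0,0,-0.2,0,0,0,-0.2,0,0,0,-0.15,0,0]'
python3 -m handwheel '[0,-0.15,0,0,0,-0.15,0,0,0,-0.1,0,0,0,-0.1,0,0,0,0,0,0,0,0,0,0]'
python3 - <<'E'
from h import *
go(tgt(-.046,-.028,-.008))
s=shot('wrist')
f=find(s,'wrist','valve_mid'); print(f,[wang(x[1]) for x in f])
cv2.imwrite('pics/w5.png',np.array(s['frame'])[:,:,::-1])
s=shot('top'); cv2.imwrite('pics/t5.png',cv2.resize(np.array(s['frame'])[180:320,240:390,::-1],None,fx=4,fy=4))
f=find(s,'top','valve_mid'); print(f,[wang(x[1]) for x in f])
E
```

```text
time: 12.2
ee_pos: [0.535, 0.0459, 0.1357]
tool_rot: [0.001, 0.993, 0.12, 0.001]
force: [3.6, -6.6, 2.2]
width: 0.0003
gripper_force: 2.9
time: 12.8
ee_pos: [0.5315, 0.0597, 0.1355]
tool_rot: [0.0, 0.993, 0.121, 0.001]
force: [2.2, -1.9, 3.0]
width: 0.0005
gripper_force: 1.8
units [ 0.01 -0.01 -0.01] now uvd mm [-45.8 -27.6  -8.2] t 12.8
[(0.65, [0.538, -0.3988, 0.0031])] [(np.float64(95.9), array([ -43.4,  419.5, -173.4]))]
[] []
```

```bash
sleep 1
```

```text
(no output)
```

View pics/w5.png

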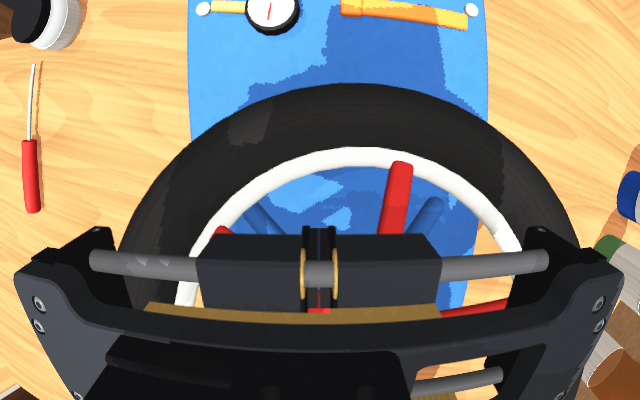

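The picture shows the fingers in the gap, the spoke at the bottom running from (400,165) to (390,235), and everything clear. I'll fit the spoke angle from its red pixels.

```bash
cat >> h.py <<'E'
def spokefit(s,rng,y0,y1,x0,x1):
    im=np.array(s['frame']).astype(int); m=(im[...,0]>120)&(im[...,1]<70)&(im[...,2]<70)
    ys,xs=np.nonzero(m[y0:y1,x0:x1]); ys=ys+y0; xs=xs+x0; best=[]
    for a in np.arange(*rng,.5):
        uh,vh=ax(); n=-S*uh+np.array([0,0,C])
        L=np.array([proj(s,pol(r,a)+.007*n) for r in np.linspace(.025,.1,40)])
        d=np.hypot(xs[:,None]-L[:,0],ys[:,None]-L[:,1]).min(1); best.append((d.mean(),a))
    return len(xs),min(best)
E
python3 - <<'E'
from h import *
s=shot('wrist')
print(spokefit(s,(130,220),150,232,360,430))
E
```

```text
(1622, (np.float64(5.864950783094966), np.float64(166.5)))
```

```bash
python3 -m handwheel '[-0.1,0,-0.15,0,-0.1,0,-0.15,0,-0.1,-0.05,-0.1,0,0,-0.1,0,0,0,-0.1,0,0,0,-0.1,0,0,0,-0.1,0,0,0,-0.05,0,0,0,0,0,0,0,0,0,0]'
python3 - <<'E'
from h import *
s=shot('wrist')
go(tgt(-.037,-.043,-.003))
cv2.imwrite('pics/w6.png',np.array(s['frame'])[:,:,::-1])
print(spokefit(s,(130,220),130,232,340,440))
E
```

```text
time: 14.05
ee_pos: [0.5206, 0.0704, 0.145]
tool_rot: [-0.0, 0.993, 0.121, -0.0]
force: [1.9, -0.2, 0.1]
width: 0.0005
gripper_force: 1.1
units [ 0.04 -0.1  -0.03] now uvd mm [-35.9 -40.6  -4.4] t 14.1
(2059, (np.float64(5.859489806245712), np.float64(184.5)))
```

```bash
python3 -m handwheel '[0,0.2,0,0,0,0.2,0,0,0,0,-0.6,0,0,0,-1,0,0,0,-1,0,0,0,-1,0,0,0,-1,0,0,0,-1,0,0.5,0,-1,0,1,0,0,0,1,0,0,0,1,0,0,0]'
python3 -m handwheel '[1,0,0,0,1,0,0,0,0,0,0,0,0,0,0,0]'
python3 - <<'E'
from h import *
s=shot('wrist')
print(ctrl.get_obs()['ee_pos'])
im=np.array(s['frame'])[:,:,::-1].copy()
cv2.imwrite('pics/w7.png',im)
f=find(s,'wrist','valve_mid'); print(f,[wang(x[1]) for x in f])
f=find(s,'wrist','pointer'); print(f,[wang(x[1]) for x in f])
s=shot('top'); cv2.imwrite('pics/t7.png',cv2.resize(np.array(s['frame'])[180:320,240:390,::-1],None,fx=4,fy=4))
f=find(s,'top','valve_mid'); print(f,[wang(x[1]) for x in f])
f=find(s,'top','pointer'); print(f,[wang(x[1]) for x in f])
E
```

```text
time: 15.3
ee_pos: [0.6088, 0.0813, 0.3114]
tool_rot: [0.0, 0.993, 0.121, 0.0]
force: [-0.8, 0.3, 1.2]
width: 0.0008
gripper_force: 0.0
time: 15.7
ee_pos: [0.6562, 0.0937, 0.3104]
tool_rot: [-0.0, 0.993, 0.121, -0.0]
force: [-0.4, 0.3, -0.7]
width: 0.0005
gripper_force: 0.0
[0.65598596 0.09346533 0.31073064]
[] []
[] []
[] []
[(0.18, [0.6591, 0.4181, 0.0001])] [(np.float64(-130.8), array([-298.8, -346. ,    1.8]))]
```

```bash
sleep 1
```

```text
(no output)
```

View pics/w7.png

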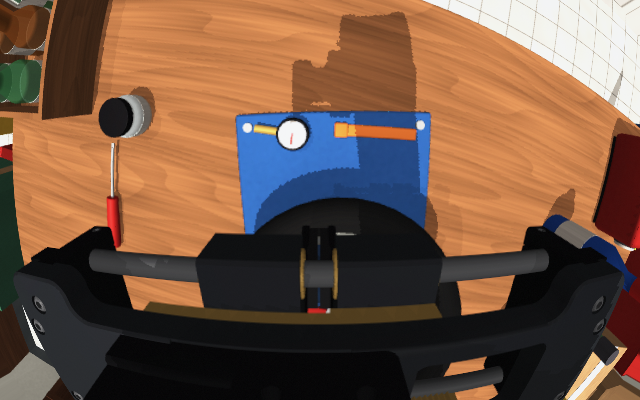

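View pics/t7.png

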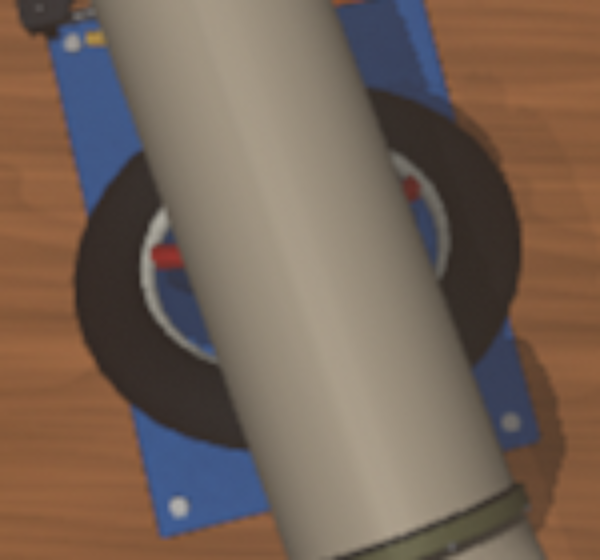

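The arm hides the wheel in both views (the top view only shows spoke ends at (165,257) and (412,188)). Moving the arm aside to the left, where only low things stand.

```bash
python3 -m handwheel '[0,-1,-0.5,0,0,-1,-0.5,0,0,-1,0,0,0,-1,0,0,0,-1,0,0,-0.5,-1,0,0,-0.5,-1,0,0,-0.5,-1,0,0,-0.5,-1,0,0,-0.5,-1,0,0,-0.5,-1,0,0,0,0,0,0]'
python3 - <<'E'
from h import *
for c in ['top','wrist','side']:
    s=shot(c,c+'8')
    if c=='top': cv2.imwrite('pics/t8.png',cv2.resize(np.array(s['frame'])[180:320,240:390,::-1],None,fx=4,fy=4))
    for n in ['valve_mid','pointer','hub']:
        f=find(s,c,n); print(c,n,f,[wang(x[1]) for x in f])
E
```

```text
time: 17.2
ee_pos: [0.5138, 0.3459, 0.3359]
tool_rot: [-0.001, 0.992, 0.124, 0.0]
force: [1.0, 0.9, -0.3]
width: 0.0005
gripper_force: 0.0
top valve_mid [(0.47, [0.4327, 0.0019, 0.2192])] [(np.float64(3.5), array([87.3,  5.3, -1. ]))]
top pointer [(0.91, [0.3855, -0.0074, 0.2906])] [(np.float64(1.1), array([167.6,   3.2,  29.9]))]
top hub [(0.62, [0.5008, 0.0248, 0.1731]), (0.6, [0.385, -0.0074, 0.2917])] [(np.float64(-23.4), array([ 2.2, -0.9,  2.3])), (np.float64(1.1), array([168.6,   3.1,  30.5]))]
wrist valve_mid [] []
wrist pointer [] []
wrist hub [(0.61, [0.4965, 0.0247, 0.1735])] [(np.float64(-17.6), array([ 5.9, -1.9,  0.2]))]
side valve_mid [(0.67, [0.4091, -0.3929, -0.0017])] [(np.float64(81.8), array([  55.4,  383.5, -248.4]))]
side pointer [(0.91, [0.393, -0.0056, 0.2914]), (0.61, [0.6418, -0.4044, 0.0028])] [(np.float64(1.2), array([161.7,   3.3,  35. ])), (np.float64(105.6), array([-125.1,  449.4, -116.5]))]
side hub [(0.67, [0.5034, 0.0233, 0.172]), (0.66, [0.4996, 0.0242, 0.1716])] [(np.float64(101.6), array([-0.2,  1.1,  2.6])), (np.float64(-15.0), array([ 2.4, -0.6,  0.3]))]
```

```bash
sleep 1
```

```text
(no output)
```

View pics/t8.png

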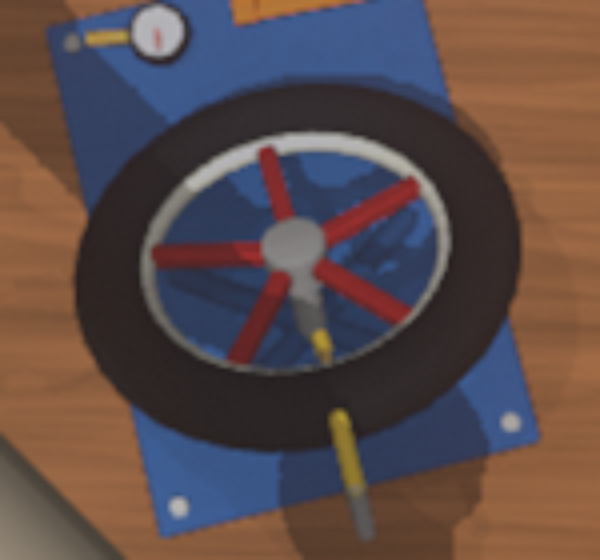

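The valve (321,345) lines up with the pointer tip (337,415). I'll put a number on that with a fit of all five spokes in the top view.

Run:
```python
from h import *
from scipy.optimize import minimize
s=shot('top'); im=np.array(s['frame']).astype(int); K=np.array(s['camera_matrix'])
m=(im[...,0]>90)&(im[...,1]<60)&(im[...,2]<60); m[:,:275]=0; m[:215]=0; m[275:]=0; m[:,352:]=0
ys,xs=np.nonzero(m); P=np.c_[xs,ys]
def pr(X): p=np.array(s['R'])@X+np.array(s['t']); q=K@p; return q[:2]/q[2]
uh,vh=ax(); n=-S*uh+np.array([0,0,C])
def cost(p,dn=.005):
    L=np.array([pr(pol(r,k+p[0])+dn*n+p[1]*uh+p[2]*vh) for k in (36,108,180,252,324) for r in np.linspace(.025,.098,25)])
    return np.hypot(*(P[:,None]-L).transpose(2,0,1)).min(1).mean()
r=minimize(cost,[2,0,0],method='Nelder-Mead',options=dict(initial_simplex=[[2,0,0],[-4,0,0],[2,.004,0],[2,0,.004]])); print(len(P),r.x,r.fun)
y=(im[...,0]>130)&(im[...,1]>100)&(im[...,2]<70); y[:,310:345]&=True; y[:275]=0; y[320:]=0; y[:,:310]=0; y[:,345:]=0
Y=np.argwhere(y)[:,::-1]; print('pointer px',len(Y),Y.min(0),Y.max(0),Y.mean(0))
nrm=lambda L:np.array([pr(HUB+L*(C*uh+S*np.array([0,0,1]))+.034*n+d*vh) for d in (0,.005)])
print('model tip',nrm(.165),'beyond',nrm(.185))
```

```text
569 [ 3.06178292e+00  4.03398345e-03 -2.45068035e-03] 1.273974229596247
pointer px 57 [323 283] [329 300] [326.         291.64912281]
model tip [[323.64383751 283.93511913]
 [325.66001986 283.4863587 ]] beyond [[325.17121734 290.74262197]
 [327.21492003 290.28639209]]
```

The fit puts the valve 2–3° from the pointer line (about 4 mm; the limit is 10 mm), with the hand clear and everything else in place.

```bash
python3 -c "
from workcell import ctrl
print(ctrl.close_job())"
```

```text
the job is handed in; nothing more can be done
None
```

I turned the wheel with two spoke pushes, taking the fingers out in between; the valve measures about 4 mm (2–3°) from the pointer line, inside the 10 mm limit. The hand is clear, nothing else looked disturbed, and the job is handed in, with no verdict returned.

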